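# Print a shelf label with the two-stage plunger

### The arm

A 7-joint arm with a two-finger parallel gripper is mounted at the origin on the work surface. World frame = base frame: x ahead of the robot, y to its left, z up, the work surface at z = 0. Lengths are in m, angles in rad, forces in N, time in s.
With the tool pointing down it reaches from about 0.4 to 0.85 m from the base axis. Payload 10.4 kg.
Tool frame: the origin (TCP) lies midway between the tips of the shut fingers; the grasp point (between the pads) lies 19 mm behind it; z points along the fingers, x is the direction in which the jaws open and shut, and the axes are right-handed (so a half turn about z gives the same grasp; the last joint's range is limited). The gripper opens to 85 mm and grips with 20 to 120 N. Pads are 22 mm wide; open, the fingers measure 114 mm over their backs; the gripper's body (76 mm by 85 mm) begins 54 mm behind the grasp point. The pads swing forward as they close: fully open they stand 13 mm farther back than shut.
Start: joints at [1.19, 0.332, -0.065, 1.46, 0.022, 1.35, -0.088], TCP at [0.219, -0.585, 0.231] pointing down, gripper open.
Joint ranges: [-2.6, 2.6], [-0.5, 2.12], [-1.47, 1.34], [0.16, 2.42], [-1.27, 4.41], [0.06, 2.06], [-2.6, 2.6]. Speed limits (rad/s): [2.22, 2.22, 2.79, 2.79, 3.14, 3.14, 3.14].

### API

Orientations are given as a unit quaternion [x, y, z, w].
In Python, from workcell import monitor, eyes, ticket, models gives the robot as it stands.
- The arm moves only by the tool servo_tool, never from a script. Its argument "motion" is a list of rows, each a list of 7 numbers: the opening, from 0 (shut) to 1 (fully open), then the shift along the tool's x, y, z in m, then the turn, a rotation vector about the tool's x, y, z in degrees. In form: [[fingers, tx, ty, tz, rx, ry, rz], ...]. A call has 1 to 20 rows; each row is the pose to reach, as a shift and turn from the pose commanded when the call began, along the tool's axes at that moment; what a row does not reach only later rows make up. A row lasts 1/8 s, in which the tool goes at most 62.5 mm and 10.7 degrees, less where a joint would pass 70% of its speed; a pose out of reach is approached as far as the arm can. A call with a gripper value outside its range is refused whole. The fingers move at their own pace and stop on an object; "grip_force" is the grip in N (left out, the last holds). Time passes only in rows, so rows that repeat a pose let the fingers close. It gives the time, the measured TCP pose, the force and the opening at its end, in the units of the state.
- monitor.get_obs(): the state, without advancing time (a new reading comes with each control period).
- eyes.camera(name): name is "scene" or "top" or "wrist"; returns (picture, depth): 420x560x3 uint8, blue, green, red; 420x560 float32, m along the optical axis (not along the pixel's ray), 0 where there is no reading.
- eyes.camera_info(name): a dict with "intrinsics" (3x3 intrinsics, pixels), "k1" (the pictures are not rectified: a ray, as slopes to the right and down, at radius r is drawn at 1 + k1 r^2 times it, then the intrinsics apply), "extrinsics" (4x4, takes a point from world to camera coordinates); the wrist camera has in their place "tool_from_camera" (4x4, takes a point from camera to tool coordinates, whose origin is the TCP and whose axes are the tool frame's). Camera axes: x right, y down, z forward; pixel columns grow to the right and rows downward; lengths in m; the calibration is good to about 2 mm. A picture is of the moment at which its call begins: read the wrist's pose just before it. camera_info takes no time and is no camera call.
- ticket.hand_in(): hands the job in, once; it reports no verdict.
Trained networks look in the newest picture that a camera, given by its name, has taken for a name from the list of things; names that differ only in an ending like _2 or _b are one class to them, and where a whole thing is asked for, a point or a joint stands for the part that bears it (a point fixed in the world has none). Each returns a list of dicts, best first, with "confidence" (0 to 1); they miss things now and then, are a little off and sometimes report something else, mostly with a low value. They report only what shows in the picture. A call takes as long as a camera call.
- models.boxes_of(camera, thing): "point" ([x, y, z] in m, in the coordinates of the camera as it stood for that picture, good to about 4 mm: the middle of the surface that is visible of it).
The state is a dict: "clock": time; "joint_pos": joint angles; "joint_velocities": joint speeds; "tau": joint torques, N m; "position": TCP position; "ee_rot": TCP orientation; "ft_force": force on the tool from outside, world axes, zero at the start; "torque": the same for the moment, N m; "grip_width": opening from 0.0 (shut) to 1.0 (fully open).
Only numpy, scipy, OpenCV 4.12 (cv2) and the standard library are available. Lean on these libraries where they do the work, as an engineer would, in place of code of your own. Each camera call takes 0.05 s, during which the arm holds its last target. There are 200 camera calls.

### The job

Make the label printer on the storeroom bench print a shelf label: press its large round plunger down to its halfway stop, pause there for about a second, then press it fully down and let it come back up. Do not press the printer's small square key.

Things in the scene. Friction and masses are not known exactly. Their poses are not given: they have to be found in the camera images.
- trigger_top (a point): Top centre of the large plunger on the label printer's low front deck: black round cap, 48 mm across, 14 mm thick, 118 mm above the bench at rest; goes straight down 26 mm. Moves with the cap; z up, x to printer's rear, y to its left. Printer: grey, fixed, 220 x 160 mm, deck 70 mm high; its rear housing, 120 mm high, begins 63 mm behind the plunger. White scale with brass elbows: not used.
- trigger_cap (a joint): First stage of the plunger: travel of the cap down onto the 34 mm steel collar below it, m. 0 at rest, 0.014 when the cap sits on the collar, which is the halfway stop. Light spring: about 1.5 N at the start, 3.5 N at the stop.
- trigger_stem (a joint): Second stage of the plunger: travel of the collar, with the cap on it, down into the deck, m. 0 at rest and at the halfway stop, 0.012 fully down. Does not move until pressed with about 8 N; about 14 N when fully down. Both stages spring back up when let go.
- feed_key (a joint): Travel of the printer's small square black key, m: 0 at rest, 0.005 pressed. Not to be pressed. It is 18 mm wide, its top is 80 mm above the bench, and its centre lies 80 mm to the printer's right (-y of trigger_top) of the plunger's axis.

How it is judged:
On the way, in this order (a step that is already met when the one before it is completed fails the run):
1. the plunger is held at its halfway stop: the cap down on the collar (first stage at least 10 mm of 14), the collar not pushed in (second stage under 3 mm), for 0.7 s (value of joint trigger_cap above 0.01 m and value of joint trigger_stem below 0.003 m), for 0.7 s.
2. then the plunger is pressed fully down (second stage at least 8 mm of 12) for 0.1 s (value of joint trigger_cap above 0.01 m and value of joint trigger_stem above 0.008 m), for 0.1 s.
At the end, for the whole second after the job is handed in: The plunger has been let go and is back up (both stages within 3 mm of rest) and the small key is up (within 3 mm) (value of joint each of trigger_cap, trigger_stem, feed_key below 0.003 m); the robot touches nothing.
It fails at once if the small square key is pressed (more than 3 mm) (value of joint feed_key above 0.003 m).
It also fails if it takes over 32 s, if anything falls off the work surface, if the arm or the gripper's body presses on something with over 40 N, if the wrist force passes 120 N, or if a joint passes its speed limit or range.

## Working session

There is one attempt and no reset: what is moved stays moved. The work goes in short steps, Python scripts to look and compute and a tool call to move; the robot and the scene stay as the last step left them, time stands still between calls to the robot, and variables do not carry over. Pictures are saved under pics/ and viewed, about 8 in all and at most 12, crops included, and the job is handed in when it is done.

Besides the shell and the picture viewer there is one more tool, called after ">>>" by a JSON object that holds its "op" and its "data". servo_tool: Moves the arm, as the interface text tells. Its arguments: {"type":"object","properties":{"motion":{"type":"array"},"grip_force":{"type":"number"}},"required":["motion"]}

```bash
mkdir -p pics
cat > h.py <<'E'
import numpy as np, cv2
from scipy.spatial.transform import Rotation as R
from workcell import monitor, eyes, ticket, models
def cam2world(name,o):
    i=eyes.camera_info(name)
    if name=='wrist':
        T=np.eye(4);T[:3,:3]=R.from_quat(o['ee_rot']).as_matrix();T[:3,3]=o['position']
        return T@np.array(i['tool_from_camera'])
    return np.linalg.inv(np.array(i['extrinsics']))
def shot(name,fn=None):
    o=monitor.get_obs();p,d=eyes.camera(name)
    if fn: cv2.imwrite('pics/'+fn,p)
    return o,p,d
def cloud(name,o,d):
    i=eyes.camera_info(name);K=np.array(i['intrinsics'])
    h,w=d.shape;u,v=np.meshgrid(np.arange(w),np.arange(h))
    s=cv2.undistortPoints(np.stack([u,v],-1).reshape(-1,1,2).astype(np.float64),K,np.array([i['k1'],0,0,0.])).reshape(h,w,2)
    c=np.concatenate([s*d[...,None],d[...,None]],-1)
    T=cam2world(name,o)
    return c@T[:3,:3].T+T[:3,3]
E
python3 - <<'E'
from h import *
o=monitor.get_obs();print({k:np.round(v,3).tolist() for k,v in o.items()})
for n in('top','scene'):
    o,p,d=shot(n,n+'1.png');T=cam2world(n,o)
    for t in('trigger_top','feed_key'):
        for r in models.boxes_of(n,t)[:3]: print(n,t,round(r['confidence'],2),np.round(T[:3,:3]@r['point']+T[:3,3],4))
    np.save(n+'.npy',cloud(n,o,d))
a=[cv2.imread(f'pics/{n}1.png') for n in('top','scene')]
cv2.imwrite('pics/both.png',cv2.resize(np.vstack(a),None,fx=.71,fy=.71))
E
```

```text
{'clock': 0.0, 'joint_pos': [1.19, 0.333, -0.065, 1.461, 0.022, 1.35, -0.088], 'joint_velocities': [-0.001, 0.0, -0.0, -0.001, -0.0, 0.001, -0.001], 'tau': [-0.0, -62.545, 0.049, -39.159, 0.016, 0.01, 0.0], 'position': [0.219, -0.585, 0.23], 'ee_rot': [0.822, -0.57, -0.001, -0.0], 'ft_force': [0.082, 0.854, -0.591], 'torque': [0.022, -0.0, -0.045], 'grip_width': 1.001}
top trigger_top 0.62 [0.5013 0.2119 0.1215]
top feed_key 0.46 [0.5186 0.1373 0.0806]
scene trigger_top 0.87 [0.501 0.211 0.119]
scene feed_key 0.6 [0.5161 0.1339 0.0831]
```

View pics/top1.png

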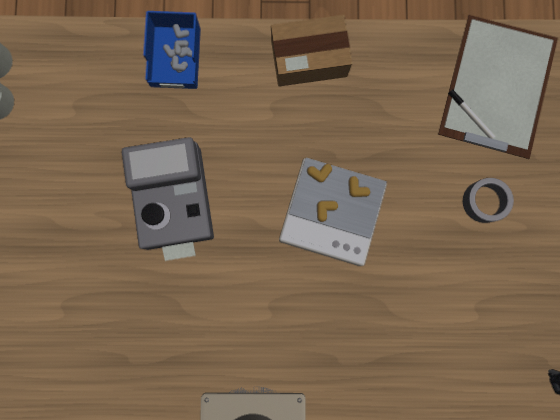

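View pics/scene1.png

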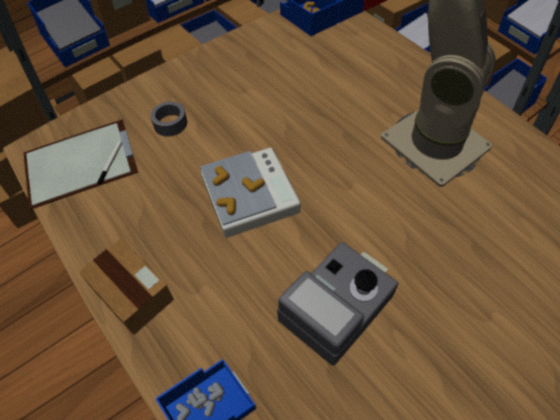

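The top view shows the printer, with the plunger at (155,215) and the key at (193,210). The scene view shows the plunger at (366,280), and the two cameras agree within 2 mm. I'll move above it by an outward waypoint with the fingers shut.

>>> {"op": "servo_tool", "data": {"motion": [[0,-0.211,-0.434,-0.02,0,0,-45],[0,-0.211,-0.434,-0.02,0,0,-45],[0,-0.211,-0.434,-0.02,0,0,-45],[0,-0.211,-0.434,-0.02,0,0,-45],[0,-0.211,-0.434,-0.02,0,0,-45],[0,-0.211,-0.434,-0.02,0,0,-45],[0,-0.211,-0.434,-0.02,0,0,-45],[0,-0.211,-0.434,-0.02,0,0,-45],[0,-0.648,-0.543,0,0,0,-90],[0,-0.648,-0.543,0,0,0,-90],[0,-0.648,-0.543,0,0,0,-90],[0,-0.648,-0.543,0,0,0,-90],[0,-0.648,-0.543,0,0,0,-90],[0,-0.648,-0.543,0,0,0,-90],[0,-0.648,-0.543,0,0,0,-90],[0,-0.648,-0.543,0,0,0,-90],[0,-0.648,-0.543,0,0,0,-90],[0,-0.648,-0.543,0,0,0,-90],[0,-0.648,-0.543,0,0,0,-90]]}}

```text
clock: 2.68
position: [0.5012, 0.21, 0.2313]
ee_rot: [0.984, 0.177, 0.0, 0.0]
ft_force: [0.8, 0.6, 0.5]
grip_width: 0.0
```

Run:
```python
from h import *
o,p,d=shot('wrist','w1.png');T=cam2world('wrist',o)
print({k:np.round(v,4).tolist() for k,v in o.items()})
for t in('trigger_top','feed_key'):
    for r in models.boxes_of('wrist',t)[:3]: print(t,round(r['confidence'],2),np.round(T[:3,:3]@r['point']+T[:3,3],4))
C=cloud('wrist',o,d)
S={'wrist':C,'top':np.load('top.npy'),'scene':np.load('scene.npy')}
for n,c in S.items():
    m=(np.hypot(c[...,0]-.501,c[...,1]-.2115)<.035)&(c[...,2]>.108)&(c[...,2]<.13)
    q=c[m]
    if len(q): print(n,m.sum(),q.mean(0),np.median(q[:,2]),cv2.minEnclosingCircle(q[:,:2].astype(np.float32)))
```

```text
{'clock': 2.675, 'joint_pos': [0.2301, 0.2427, -0.8192, 1.6443, 0.1823, 1.3339, -0.2624], 'joint_velocities': [-0.0017, 0.0005, -0.0067, -0.0001, -0.0004, -0.0007, -0.0027], 'tau': [-0.266, -44.8519, -6.6741, -38.3772, 0.0115, 0.0015, 0.0149], 'position': [0.5012, 0.21, 0.2313], 'ee_rot': [0.9843, 0.1766, 0.0001, 0.0003], 'ft_force': [0.7802, 0.642, 0.5438], 'torque': [0.0436, 0.009, 0.0068], 'grip_width': 0.0003}
trigger_top 0.59 [0.503  0.2125 0.1192]
wrist 2751 [0.50281067 0.21512553 0.11716716] 0.11740977522094043 ((0.5036084055900574, 0.2136181741952896), 0.024001700803637505)
top 401 [0.50178123 0.21287617 0.11767209] 0.1178308951119198 ((0.5022642016410828, 0.21394230425357819), 0.024090541526675224)
scene 427 [0.50373369 0.21455697 0.11642972] 0.11693455433621236 ((0.5019621849060059, 0.21360911428928375), 0.02454586885869503)
```

View pics/w1.png

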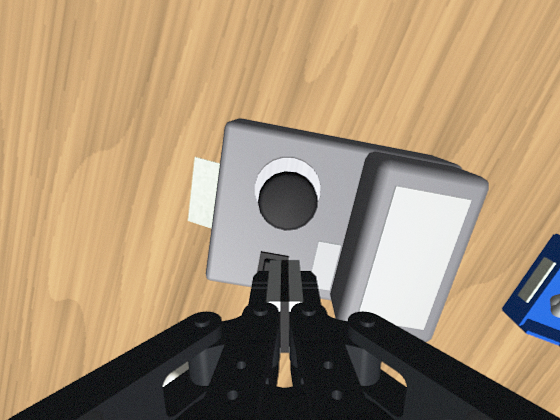

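The wrist view shows the cap at (288,200) with the key partly hidden at (272,262). All three clouds give a cap centre of about (0.5025, 0.2137, 0.1175). I'll correct to that and descend to just above it.

>>> {"op": "servo_tool", "data": {"motion": [[0,0.0025,-0.003,0.05,0,0,0],[0,0.0025,-0.003,0.1,0,0,0],[0,0.0025,-0.003,0.106,0,0,0],[0,0.0025,-0.003,0.106,0,0,0],[0,0.0025,-0.003,0.106,0,0,0]]}}

```text
clock: 3.45
position: [0.503, 0.2159, 0.1275]
ee_rot: [0.984, 0.178, 0.002, -0.0]
ft_force: [0.6, -0.1, -0.9]
grip_width: 0.003
```

>>> {"op": "servo_tool", "data": {"motion": [[0,0,0,0.004,0,0,0],[0,0,0,0.008,0,0,0],[0,0,0,0.012,0,0,0],[0,0,0,0.014,0,0,0],[0,0,0,0.014,0,0,0]]}}

```text
clock: 4.08
position: [0.5021, 0.2154, 0.1113]
ee_rot: [0.984, 0.178, 0.0, 0.0]
ft_force: [0.9, -0.8, 1.9]
grip_width: -0.006
```

>>> {"op": "servo_tool", "data": {"motion": [[0,0,0,0.003,0,0,0],[0,0,0,0.006,0,0,0],[0,0,0,0.006,0,0,0]]}}

```text
clock: 4.45
position: [0.502, 0.2154, 0.1051]
ee_rot: [0.984, 0.178, 0.0, -0.0]
ft_force: [1.5, 0.1, 3.4]
grip_width: -0.003
```

Run:
```python
from h import *
for k in range(3):
    o,p,d=shot('scene','s2.png' if k==2 else None); print(o['clock'],np.round(o['position'],4),np.round(o['ft_force'],2))
cv2.imwrite('pics/s2c.png',cv2.resize(p[220:340,290:450],None,fx=5,fy=5,interpolation=cv2.INTER_CUBIC))
c=cloud('scene',o,d)
m=(np.hypot(c[...,0]-.5025,c[...,1]-.2137)<.024)&(c[...,2]>.085)&(c[...,2]<.125)
print(np.histogram(c[m][:,2],np.arange(.085,.126,.002)))
```

```text
4.45 [0.502  0.2154 0.1051] [1.45 0.14 3.41]
4.5 [0.502  0.2154 0.1053] [ 0.1  -0.81  3.64]
4.55 [0.502  0.2154 0.1053] [ 1.41 -0.27  3.01]
(array([ 0,  0,  0,  1,  2, 12,  7, 15, 29, 44, 37,  7,  2,  1,  0,  1,  0,
        1,  0,  1]), array([0.085, 0.087, 0.089, 0.091, 0.093, 0.095, 0.097, 0.099, 0.101,
       0.103, 0.105, 0.107, 0.109, 0.111, 0.113, 0.115, 0.117, 0.119,
       0.121, 0.123, 0.125]))
```

View pics/s2c.png

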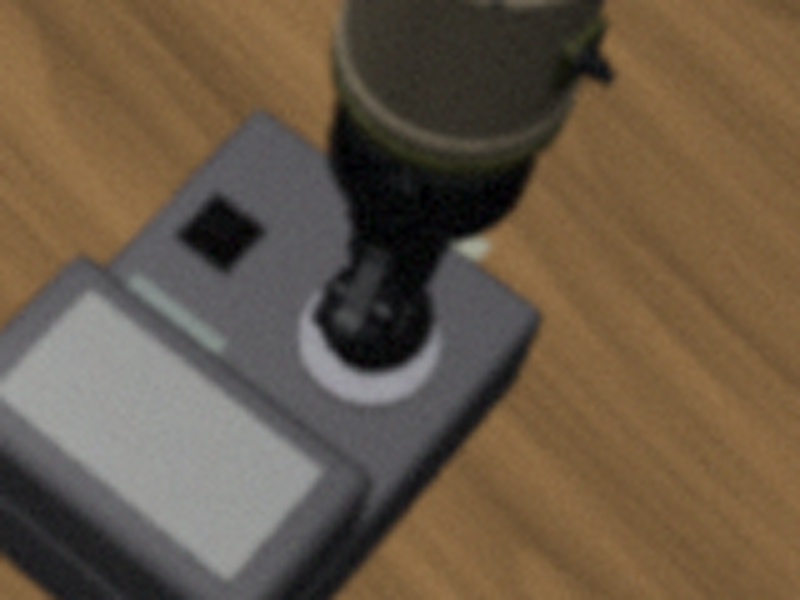

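The crop shows the fingertip centred on the lowered cap and clear of the key. Depth and force (~3.4 N) put it about 13 mm down. I'll ease in 1 mm more and hold.

>>> {"op": "servo_tool", "data": {"motion": [[0,0,0,0.001,0,0,0],[0,0,0,0.001,0,0,0],[0,0,0,0.001,0,0,0],[0,0,0,0.001,0,0,0],[0,0,0,0.001,0,0,0],[0,0,0,0.001,0,0,0],[0,0,0,0.001,0,0,0],[0,0,0,0.001,0,0,0],[0,0,0,0.001,0,0,0],[0,0,0,0.001,0,0,0]]}}

```text
clock: 5.85
position: [0.5019, 0.2154, 0.1043]
ee_rot: [0.984, 0.178, 0.0, 0.0]
ft_force: [2.0, 0.2, 2.9]
grip_width: -0.001
```

Held at halfway for over 1.2 s: ~3 N, well under the 8 N of the second stage. Now the full press.

>>> {"op": "servo_tool", "data": {"motion": [[0,0,0,0.004,0,0,0],[0,0,0,0.008,0,0,0],[0,0,0,0.011,0,0,0],[0,0,0,0.0115,0,0,0],[0,0,0,0.0115,0,0,0],[0,0,0,0.0115,0,0,0]]}}

```text
clock: 6.6
position: [0.5021, 0.2155, 0.0936]
ee_rot: [0.984, 0.178, 0.0, 0.0]
ft_force: [-0.8, -2.0, 10.8]
grip_width: -0.004
```

Position says about 10 mm of stem travel but the force suggests a bit less, so I'll press a little further to the bottom.

>>> {"op": "servo_tool", "data": {"motion": [[0,0,0,0.0015,0,0,0],[0,0,0,0.003,0,0,0],[0,0,0,0.003,0,0,0],[0,0,0,0.003,0,0,0]]}}

```text
clock: 7.1
position: [0.5023, 0.2156, 0.0917]
ee_rot: [0.984, 0.178, 0.001, 0.0]
ft_force: [-5.5, -4.2, 24.4]
grip_width: -0.0
```

The force jumped to 24 N, so it's at the bottom stop. Releasing.

>>> {"op": "servo_tool", "data": {"motion": [[0,0,0,-0.01,0,0,0],[0,0,0,-0.03,0,0,0],[0,0,0,-0.07,0,0,0],[0,0,0,-0.12,0,0,0],[0,0,0,-0.14,0,0,0],[0,0,0,-0.14,0,0,0],[0,0,0,-0.14,0,0,0],[0,0,0,-0.14,0,0,0]]}}

```text
clock: 8.1
position: [0.5012, 0.2151, 0.2285]
ee_rot: [0.984, 0.178, -0.001, 0.0]
ft_force: [-0.7, 0.1, -0.1]
grip_width: -0.002
```

Run:
```python
from h import *
for n in('wrist','scene'):
    o,p,d=shot(n,n+'3.png'); c=cloud(n,o,d)
    print(n,o['clock'],np.round(o['position'],4),np.round(o['ft_force'],2))
    for nm,x,y,r,lo in(('cap',.5025,.2137,.018,.085),('key',.518,.1355,.006,.06)):
        q=c[(np.hypot(c[...,0]-x,c[...,1]-y)<r)&(c[...,2]>lo)&(c[...,2]<.13)]
        print(nm,len(q),np.median(q[:,2]) if len(q) else None)
```

```text
wrist 8.1 [0.5012 0.2151 0.2285] [-0.74  0.11 -0.08]
cap 1576 0.11759563205921178
key 0 None
scene 8.15 [0.5013 0.2152 0.2287] [ 1.41  0.43 -0.21]
cap 237 0.11696972253567539
key 27 0.07964083809800038
```

Cap back at 117.5 mm, key at 80 mm, arm clear.

```bash
python3 -c "
from h import *
print(ticket.hand_in())"
```

```text
the job is handed in; nothing more can be done
None
```

I pressed the label printer's plunger to its halfway stop and held it there for over a second. I then pressed it to the bottom, let it go and handed the job in at about 8.2 s. No verdict came back.

- **Halfway hold:** the tool stood at z ≈ 0.104–0.105 m, about 13 mm down, with about 3 N on it. The second stage needs 8 N to move, so the collar was not pushed in.
- **Full press:** at z ≈ 0.0936 m the position implied about 10 mm of second-stage travel, but the 10.8 N force reading suggested less. I pressed on to z ≈ 0.0917 m, where the force jumped to 24 N, which shows it was at the bottom stop.
- **After release:** the cap is back at about 117.5 mm, and the key top is at about 80 mm, so it was not pressed. The key's height comes from the scene camera only, since the wrist camera could not see it. The arm is about 110 mm above the plunger and touches nothing.

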